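Load the couplings and bring the screwdriver to the ready

ROBOT

A 7-joint arm with a two-finger parallel gripper is mounted at the origin on the work surface. World frame = base frame: x ahead of the robot, y to its left, z up, the work surface at z = 0. Lengths are in mm, angles in rad, forces in N, time in s.
With the tool pointing down it reaches from about 425 to 925 mm from the base axis. Payload 6.8 kg.
Tool frame: the origin (TCP) lies between the finger pads; the fingertips stand 11 mm ahead of it and the grasp point (between the pads) lies 8 mm behind it; z points along the fingers, y is the line along which they close (so a half turn about z gives the same grasp; the last joint's range is limited). The gripper opens to 88 mm and grips with 3 to 60 N. Pads are 20 mm wide; open, the fingers measure 115 mm over their backs; the gripper's body (75 mm by 178 mm) begins 61 mm behind the grasp point.
Start: joints at [-1.223, 0.477, 0.022, 1.555, -0.011, 1.109, -0.083], TCP at [297.121, 606.107, 233.664] pointing down, gripper open.
Joint ranges: [-2.96, 2.96], [-0.34, 2.1], [-1.41, 1.46], [0.24, 2.44], [-1.37, 4.51], [0.17, 1.92], [-2.96, 2.96]. Speed limits (rad/s): [2.39, 2.39, 3.14, 3.14, 3.14, 3.14, 3.14].

INTERFACE

Orientations are given as a rotation vector (axis times angle).
In Python, from rig import monitor, optics, finish_job gives the robot as it stands.
- The arm moves only by the tool arm_command, never from a script. Its arguments are lists of equal length, an entry for each row: "slide": the shift along the tool's x, y, z in mm, a list of three; "turn": the turn, a rotation vector about the tool's x, y, z in rad, a list of three. A call has 1 to 5 rows; each row shifts and turns the commanded pose from where the row before left it, along the tool's axes as they then stand; what a row does not reach is not made up. A row lasts 1/8 s, in which the tool goes at most 62.5 mm and 10.7 degrees, less where a joint would pass 70% of its speed; a pose out of reach is approached as far as the arm can. A call with a gripper value outside its range is refused whole. "hand" is the finger opening in mm, from 0 to 87.8, set as the call begins (left out, the last holds). The fingers move at their own pace and stop on an object; "grip_force" is the grip in N (left out, the last holds). Time passes only in rows, so rows that do not move let the fingers close. It gives the time, the measured TCP pose, the force, the opening and the grip force at its end, in the units of the state.
- monitor.get_obs(): the state, without advancing time (a new reading comes with each control period).
- optics.grab_frame(name): name is "side" or "top"; returns (picture, depth): 384x512x3 uint8, red, green, blue; 384x512 float32, mm along the optical axis (not along the pixel's ray), 0 where there is no reading.
- optics.calibration(name): a dict with "intrinsics" (3x3 intrinsics, pixels), "R" (3x3) and "t" (3): a world point X has camera coordinates R X + t. Camera axes: x right, y down, z forward; pixel columns grow to the right and rows downward; lengths in mm; the calibration is good to about 2 mm. A picture is of the moment at which its call begins. calibration takes no time and is no camera call.
- finish_job(): hands the job in; it is judged then, once.
The state is a dict: "time": time; "qpos": joint angles; "joint_vel": joint speeds; "tau": joint torques, N m; "eef_pos": TCP position; "tool_rot": TCP orientation; "contact_force": force on the tool from outside, world axes, zero at the start; "ft_torque": the same for the moment, N m; "grip_width": finger opening in mm; "gripper_force": force on a finger pad.
Only numpy, scipy, OpenCV 4.12 (cv2) and the standard library are available. Lean on these libraries where they do the work, as an engineer would, in place of code of your own. Each camera call takes 0.05 s, during which the arm holds its last target. There are 200 camera calls.

TASK

Stand the two loose steel couplings that still have a bare screw on top upright in the two empty cells of the red divided tray, one in each cell, and let go of them. Then draw the electric screwdriver out of its leaning holder, turn it so that its bit points straight down, and finish holding it still in the gripper with the bit a few centimetres (about 4 cm) above the screw of one of the two couplings you have just loaded, touching nothing. Leave everything else where it is, and keep hold of the screwdriver: do not put it down or let go at the end.

Things in the scene. Friction and masses are not known exactly. Their poses are not given: they have to be found in the camera images.
- coupling_a: Loose steel coupling standing upright on the table, stepped round body 66 mm tall, about 240 g: foot 36 mm diameter up to 16 mm, 30 mm waist with a black rubber ring at 18 to 28 mm, 34 mm upper barrel at 30 to 62 mm (grip here from above), bare screw head 12 mm wide on top. Origin: centre of its underside; z up along its axis.
- coupling_b: A second loose coupling, the same as coupling_a. The two are interchangeable. They stand to the right of the tray among a small red bottle (32 mm wide, 85 mm tall) and a white lidded pot (50 mm wide, 55 mm tall), at least 95 mm apart between centres.
- coupling_a_top (a point): Centre of the top of coupling_a's screw head, 66 mm above its underside, z up along its axis.
- coupling_b_top (a point): Centre of the top of coupling_b's screw head, 66 mm above its underside, z up along its axis.
- tray: Red plastic tray, fixed to the table, 150 x 150 mm and 30 mm high, walls and dividers 4 mm thick, floor 4 mm thick, divided into 2 x 2 cells 69 mm square inside, their centres 73 mm apart. It may be turned any way about the vertical. Origin: centre of its underside; x and y along its walls.
- cell0 (a point): Centre of the floor of the first empty cell (4 mm above the table), axes as the tray's. Either coupling may go here.
- cell1 (a point): Centre of the floor of the second empty cell, beside the first.
- capped_a: A finished coupling standing in one of the other two cells: as the loose ones but with a taller domed cap 26 mm wide on top instead of a screw, 79 mm tall in all. Leave it alone. Origin: centre of its underside.
- capped_b: A second finished coupling, in the last cell. Leave it alone.
- driver: Electric screwdriver, straight round tool 190 mm long, about 300 g. Origin: tip of the bit; z runs from bit to tail. Along z: steel bit 6 mm diameter, 0 to 40 mm; dark nose up to 28 mm diameter, to 95; black flange 39 mm diameter, to 102; grey grip 32 mm diameter, to 184. Centre of mass about 101 mm from the tip. It stands bit down in the holder, leaning 0.61 rad from vertical.
- driver_tail (a point): Centre of the screwdriver's tail, 190 mm from the bit's tip, axes as the driver's. In the holder the flange rests on the sleeve's mouth and the grey grip sticks out, free to be taken from above or along its axis. It is drawn out along its own z axis: the nose is clear of the sleeve after 60 mm, the bit after 100 mm.
- holder: Leaning holder fixed to the table left of the tray: dark steel base plate 130 x 100 x 12 mm with an aluminium sleeve, 41 mm outside, 31 mm inside, 60 mm long, open at both ends, and a grey strut on its +x side. Origin: centre of the plate's underside, z up. The sleeve's axis, going up, leans 0.61 rad from z towards the holder's -x (roughly towards the robot).
- holder_mouth (a point): Centre of the sleeve's upper mouth, axes as the holder's plate (not leaning).
- glue_bottle: Small red bottle among the couplings, 32 mm wide, 85 mm tall. Leave it alone. Origin: centre of its underside.
- paste_pot: White lidded pot among the couplings, 50 mm wide, 55 mm tall. Leave it alone. Origin: centre of its underside.
- spanner: Steel spanner, about 180 mm long, lying beyond the tray. Leave it alone.
- pen: Black pen 120 mm long, 12 mm thick, lying between the tray and the robot. Leave it alone.
- nut_bowl: Small steel bowl, 80 mm wide, 40 mm high, beyond the tray. Leave it alone.

How it is judged (in metres and radians):
On the way, in this order (a step that is already met when the one before it is completed fails the run):
1. both couplings stand upright in the two empty cells, one in each, and are let go ((((horizontal distance between coupling_a and cell0 below 0.026 m and z of coupling_a in the frame of cell0 below 0.006 m and angle between coupling_a's own z axis and vertical below 0.12 rad) and (horizontal distance between coupling_b and cell1 below 0.026 m and z of coupling_b in the frame of cell1 below 0.006 m and angle between coupling_b's own z axis and vertical below 0.12 rad)) or ((horizontal distance between coupling_a and cell1 below 0.026 m and z of coupling_a in the frame of cell1 below 0.006 m and angle between coupling_a's own z axis and vertical below 0.12 rad) and (horizontal distance between coupling_b and cell0 below 0.026 m and z of coupling_b in the frame of cell0 below 0.006 m and angle between coupling_b's own z axis and vertical below 0.12 rad))) and contact force between the fingers and coupling_a below 0.1 N and contact force between the fingers and coupling_b below 0.1 N), for 0.2 s.
2. the screwdriver is drawn clear of its holder in the gripper (distance of driver from where it was at the start of the episode above 0.1 m and contact force between driver and holder below 0.1 N and contact force between the fingers and driver above 1 N), for 0.1 s.
At the end, for the whole second after the job is handed in: Both couplings upright (7 deg) on the floors of the two empty cells, one each, let go; the gripper holds the screwdriver still, bit down within 11 deg of vertical, its tip 10 to 80 mm above the screw of one of them and within 20 mm sideways, touching nothing but the gripper (all of step 1 and ((horizontal distance between driver and coupling_a_top below 0.02 m and z of driver in the frame of coupling_a_top between 0.01 and 0.08 m) or (horizontal distance between driver and coupling_b_top below 0.02 m and z of driver in the frame of coupling_b_top between 0.01 and 0.08 m)) and angle between driver's own z axis and vertical below 0.2 rad and contact force between the fingers and driver above 1 N and linear speed of driver below 0.03 m/s and contact force between driver and coupling_a below 0.05 N and contact force between driver and coupling_b below 0.05 N and contact force between driver and capped_a below 0.05 N and contact force between driver and capped_b below 0.05 N and contact force between driver and tray below 0.05 N and contact force between driver and holder below 0.05 N); the arm keeps its last pose, push and grip.
It fails at once if a bystander (bottle, pot, spanner, pen, bowl) is shifted by more than 30 mm (distance of any of glue_bottle, paste_pot, spanner, pen, nut_bowl from where it was at the start of the episode above 0.03 m).
It fails at once if a finished coupling is moved out of its cell or tipped (distance of any of capped_a, capped_b from where it was at the start of the episode above 0.04 m or angle between any of capped_a, capped_b's own z axis and vertical above 0.35 rad).
It also fails if it takes over 62 s, if anything falls off the work surface, if the arm or the gripper's body presses on something with over 40 N, if the wrist force passes 120 N, or if a joint passes its speed limit or range.

## Working session

There is one attempt and no reset: what is moved stays moved. The work goes in short steps, Python scripts to look and compute and a tool call to move; the robot and the scene stay as the last step left them, time stands still between calls to the robot, and variables do not carry over. Pictures are saved under pics/ and viewed, at most 10 in all, crops included, and the job is handed in when it is done.

Besides the shell and the picture viewer there is one more tool, called after "Emit:" by a JSON object that holds its "name" and its "arguments". arm_command: Moves the arm, as the interface text tells. Its arguments: {"type":"object","properties":{"slide":{"type":"array","items":{"type":"array","items":{"type":"number"}}},"turn":{"type":"array","items":{"type":"array","items":{"type":"number"}}},"hand":{"type":"number"},"grip_force":{"type":"number"}},"required":["slide","turn"]}

```bash
mkdir -p pics; python3 - <<'E'
from rig import monitor, optics
import cv2,numpy as np
for n in("top","side"):
    p,d=optics.grab_frame(n); np.savez(f"{n}0.npz",p=p,d=d); cv2.imwrite(f"pics/{n}0.png",p[:,:,::-1])
    c=optics.calibration(n); print(n,c["intrinsics"].round(1).tolist(),c["R"].round(3).tolist(),c["t"].round(0), (-c["R"].T@c["t"]).round(0))
o=monitor.get_obs(); print({k:np.round(v,3) for k,v in o.items()})
E
```

```text
top [[482.2, 0.0, 256.2], [0.0, 482.2, 190.3], [0.0, 0.0, 1.0]] [[0.111, -0.994, -0.006], [-0.968, -0.107, -0.227], [0.225, 0.031, -0.974]] [ -72.  602. 1156.] [ 330.  -44. 1262.]
side [[375.4, 0.0, 252.9], [0.0, 375.4, 190.1], [0.0, 0.0, 1.0]] [[0.998, -0.069, 0.013], [-0.033, -0.626, -0.779], [0.062, 0.777, -0.627]] [-564.  105.  874.] [ 512. -653.  637.]
{'time': np.float64(0.1), 'qpos': array([-1.223,  0.478,  0.022,  1.556, -0.012,  1.109, -0.083]), 'joint_vel': array([ 0.001, -0.   ,  0.001, -0.005, -0.001, -0.001, -0.   ]), 'tau': array([ 5.0000e-03, -5.8410e+01,  1.5400e+00, -2.7332e+01, -5.4000e-02,
        1.3000e-02,  0.0000e+00]), 'eef_pos': array([296.92 , 605.614, 232.804]), 'tool_rot': array([-7.10e-01, -3.06e+00,  3.00e-03]), 'contact_force': array([-0.887,  0.388, -0.412]), 'ft_torque': array([-0.002, -0.019,  0.039]), 'gripper_force': np.float64(0.0), 'grip_width': np.float64(87.935)}
```

View pics/top0.png

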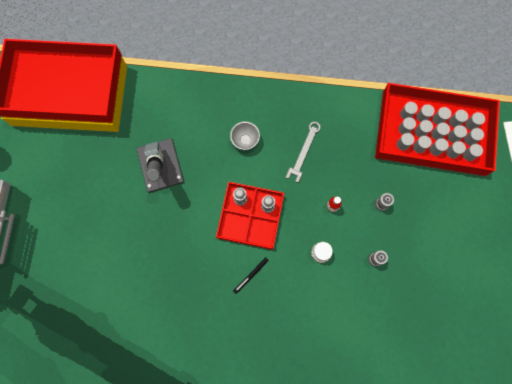

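View pics/side0.png

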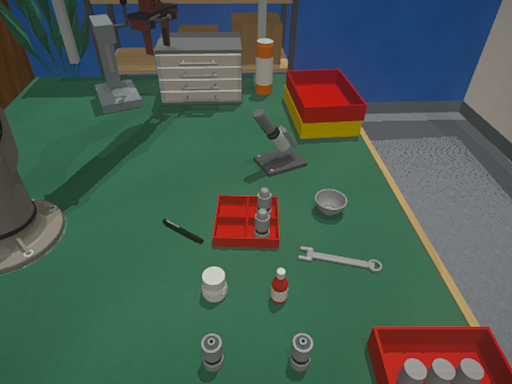

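The top view shows the loose couplings at (386,202) and (379,258), the bottle at (335,204) and the pot at (322,252). The tray is centred at (251,216) with its two empty cells on the near side, and the holder is around (160,165). Next I measure from colour and depth.

```bash
cat > h.py <<'E'
import numpy as np,cv2
from rig import monitor, optics
def cloud(n,d):
    c=optics.calibration(n);K=c["intrinsics"];v,u=np.indices(d.shape)
    P=np.stack([(u-K[0,2])/K[0,0]*d,(v-K[1,2])/K[1,1]*d,d],-1)
    W=(P-c["t"])@c["R"]; W[d<=0]=np.nan
    return W
E
python3 - <<'E'
from h import *
for n in("top","side"):
    z=np.load(n+"0.npz");W=cloud(n,z["d"]);p=z["p"];hsv=cv2.cvtColor(p,cv2.COLOR_RGB2HSV).astype(int)
    H,S,V=hsv[...,0],hsv[...,1],hsv[...,2]
    Z=W[...,2]; print(n,"table z",np.nanmedian(Z[(H>50)&(H<90)&(Z<60)]))
    box=(slice(150,275),slice(205,410)) if n=="top" else (slice(180,375),slice(180,325))
    red=np.zeros(p.shape[:2],bool);red[box]=True
    m=(red&(Z>45)&(Z<100)).astype(np.uint8)
    k,l,s,c=cv2.connectedComponentsWithStats(m)
    for i in range(1,k):
        if s[i,4]<25: continue
        q=W[l==i]; top=q[q[:,2]>np.percentile(q[:,2],95)-8]
        (cc,r)=cv2.minEnclosingCircle(top[:,:2].astype(np.float32))
        print("blob",c[i].round(1),s[i,4],"topz",np.percentile(q[:,2],[50,98]).round(1),"med",np.median(top,0).round(1),"circ",np.round(cc,1),round(r,1))
    m=red&((H<8)|(H>172))&(S>180)&(Z>20)&(Z<36)
    k,l,s,c=cv2.connectedComponentsWithStats(m.astype(np.uint8)); i=1+s[1:,4].argmax()
    q=W[l==i]; print("tray",cv2.minAreaRect(q[:,:2].astype(np.float32)),len(q))
    # driver/holder
    box=(slice(130,200),slice(130,190)) if n=="top" else (slice(100,180),slice(245,310))
    b=np.zeros_like(red);b[box]=True
    m=b&(Z>6)&(Z<17)&(S<90); q=W[m]
    k,l,s,c=cv2.connectedComponentsWithStats(m.astype(np.uint8));i=1+s[1:,4].argmax();q=W[l==i]
    print("plate",cv2.minAreaRect(q[:,:2].astype(np.float32)),len(q),np.median(q[:,2]))
    q=W[b&(Z>30)]; np.save(n+"drv.npy",q)
    for a in range(30,220,15):
        w=q[(q[:,2]>a)&(q[:,2]<a+15)]
        if len(w): print(a,len(w),np.median(w,0).round(0),np.ptp(w,0).round(0))
E
python3 - <<'E'
import cv2,numpy as np
a=cv2.imread('pics/top0.png')[125:205,115:205];b=cv2.imread('pics/side0.png')[95:175,235:325]
cv2.imwrite('pics/drv.png',np.hstack([cv2.resize(x,None,fx=4.4,fy=4.4,interpolation=2) for x in(a,b)]))
E
```

```text
top table z 0.3632891709628681
blob [393.6 153.7] 94 topz [53.7 60. ] med [ 746.8 -349.6   54.9] circ [ 747.5 -353.5] 37.9
blob [239.7 194.6] 154 topz [72.6 84.2] med [591.9  35.9  80.4] circ [592.4  36.2] 11.5
blob [386.4 199.8] 159 topz [61.8 68.7] med [ 620.4 -337.3   62.6] circ [ 620.9 -338.2] 17.0
blob [268.1 202.2] 152 topz [73.4 85.1] med [581.2 -39.4  80.5] circ [581.6 -39.5] 11.7
blob [335.1 202.6] 125 topz [60.7 88.7] med [ 600.  -209.1   84.9] circ [ 600.5 -209.4] 8.0
blob [323.  250.7] 259 topz [55.3 59.3] med [ 474.2 -188.3   55.4] circ [ 474.2 -188.3] 22.6
blob [380.1 257.5] 164 topz [62.4 68.4] med [ 473.  -329.3   63.1] circ [ 473.1 -330.1] 16.7
tray ((549.916015625, 4.317596435546875), (149.9207000732422, 150.95822143554688), 84.74180603027344) 600
plate ((661.8584594726562, 263.9216003417969), (132.52413940429688, 100.09876251220703), 23.182682037353516) 1120 12.210885096479721
45 7 [701. 267.  58.] [43. 48.  5.]
60 31 [699. 273.  67.] [36. 48. 15.]
75 36 [687. 265.  83.] [39. 49. 15.]
90 49 [677. 262.  98.] [59. 52. 14.]
105 154 [658. 260. 113.] [52. 47. 14.]
120 3
[... 743 characters left out ...]
[ 620.8 -339.3] 17.1
tray ((550.0792236328125, 2.8385391235351562), (152.85025024414062, 148.16725158691406), 84.6750717163086) 769
plate ((661.8006591796875, 261.4073791503906), (130.52804565429688, 102.67633819580078), 22.560251235961914) 865 12.163168569361481
30 104 [742. 419.  37.] [ 94. 349.  15.]
45 165 [742. 417.  54.] [147. 330.  15.]
60 203 [744. 395.  66.] [160. 315.  15.]
75 146 [686. 258.  82.] [139. 280.  15.]
90 159 [671. 253.  98.] [148. 256.  15.]
105 165 [658. 251. 112.] [155. 230.  15.]
120 67 [626. 235. 128.] [48. 24. 15.]
135 62 [617. 229. 144.] [42. 21. 15.]
150 64 [608. 225. 158.] [41. 25. 15.]
165 79 [594. 223. 174.] [38. 25. 15.]
180 46 [595. 230. 183.] [23. 26.  8.]
```

View pics/drv.png

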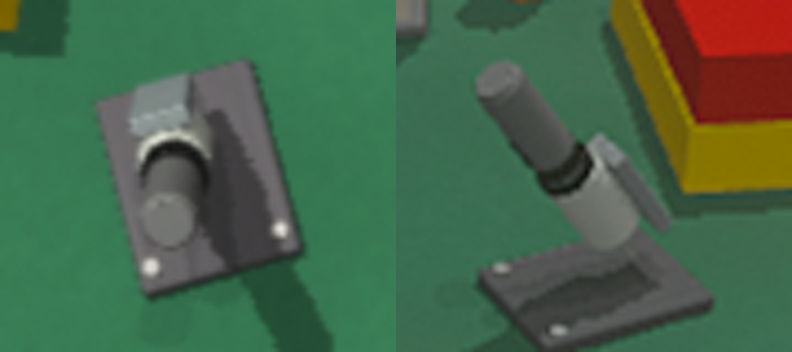

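The crop shows the driver leaning in its sleeve with the tail at roughly (168,222) in the left half. I'll fit its axis as a cylinder, then work out the moves.

```bash
cat >> h.py <<'E'
from scipy.spatial.transform import Rotation as Ro
def plan(wps,R=None,p=None,step=60):
    """world waypoints -> tool-axis slide rows"""
    o=monitor.get_obs(); p=o["eef_pos"] if p is None else np.array(p,float)
    R=Ro.from_rotvec(o["tool_rot"]).as_matrix() if R is None else R
    for w in wps:
        d=R.T@(np.array(w,float)-p); n=int(np.ceil(np.linalg.norm(d)/step)); print(w,n,"x",(d/n).round(1).tolist()); p=np.array(w,float)
E
python3 - <<'E'
from h import *
from scipy.optimize import least_squares
T=np.load("topdrv.npy");S=np.load("sidedrv.npy");S=S[(np.hypot(S[:,0]-620,S[:,1]-240)<80)]
def fit(q):
    q=q[q[:,2]>128]
    def f(v):
        d=np.array([v[2],v[3],1]);d/=np.linalg.norm(d)
        return np.linalg.norm(np.cross(q-[v[0],v[1],150],d),axis=1)-16
    for _ in range(3):
        r=least_squares(f,[620,240,-.64,-.27],loss="soft_l1"); e=abs(f(r.x)); q=q[e<3.] if False else q
    v=r.x;d=np.array([v[2],v[3],1]);d/=np.linalg.norm(d)
    s=(q-[v[0],v[1],150])@d; print("at z150",v[:2].round(1),"d",d.round(3),"tilt",np.arccos(d[2]).round(3),"yaw",np.degrees(np.arctan2(-d[1],-d[0])).round(1),"smax",np.percentile(s,[97,99.5]).round(1),"tail",(np.array([v[0],v[1],150])+d*np.percentile(s,97)).round(1),"res",np.median(abs(r.fun)).round(2))
# side surfaces only: drop tail disc points
d0=np.array([-.529,-.22,.82])
for q in (T,S,np.vstack([T,S])):
    tail=q@d0; m=tail<np.percentile(tail[q[:,2]>128],97)-6
    print("tail s",np.percentile(tail[q[:,2]>128],[50,97,99]).round(1)); fit(q[m])
R=Ro.from_rotvec(monitor.get_obs()["tool_rot"]).as_matrix(); print(R.round(3))
plan([(560,250,233),(560,-100,210),(473.3,-330.2,140),(473.3,-330.2,41)])
E
```

```text
tail s [-218.2 -211.3 -209.6]
at z150 [608.7 241.2] d [-0.531 -0.224  0.817] tilt 0.614 yaw 22.9 smax [34.4 34.6] tail [590.5 233.5 178.1] res 0.55
tail s [-237.1 -212.8 -212.1]
at z150 [607.9 241.1] d [-0.525 -0.226  0.821] tilt 0.608 yaw 23.3 smax [31.4 32.6] tail [591.4 234.  175.8] res 0.69
tail s [-228.9 -212.  -210.6]
at z150 [608.3 241.2] d [-0.531 -0.226  0.817] tilt 0.615 yaw 23.1 smax [33.  33.8] tail [590.8 233.8 176.9] res 0.63
[[-0.898  0.44  -0.001]
 [ 0.44   0.898 -0.001]
 [-0.    -0.002 -1.   ]]
(560, 250, 233) 8 x [-49.1, -25.4, 0.0]
(560, -100, 210) 6 x [-25.7, -52.4, 3.9]
(473.3, -330.2, 140) 5 x [-4.7, -48.9, 14.1]
(473.3, -330.2, 41) 2 x [0.0, 0.1, 49.5]
```

```bash
python3 -c "
from h import *
plan([(480,250,233),(520,-100,200),(473.3,-330.2,140),(473.3,-330.2,41)],step=52)"
```

```text
(480, 250, 233) 8 x [-40.1, -29.8, 0.0]
(520, -100, 200) 7 x [-27.1, -42.4, 4.8]
(473.3, -330.2, 140) 5 x [-11.9, -45.4, 12.1]
(473.3, -330.2, 41) 2 x [0.0, 0.1, 49.5]
```

Emit:
{"name": "arm_command", "arguments": {"slide": [[-40,-30,0],[-40,-30,0],[-40,-30,0],[-40,-30,0],[-40,-30,0]], "turn": [[0,0,0],[0,0,0],[0,0,0],[0,0,0],[0,0,0]], "hand": 70, "grip_force": 30}}

```text
time: 0.72
eef_pos: [411.1, 381.6, 233.4]
tool_rot: [-0.71, -3.06, 0.001]
contact_force: [0.5, 0.5, 0.3]
grip_width: 70.2
gripper_force: 0.0
```

Emit:
{"name": "arm_command", "arguments": {"slide": [[-40,-30,0],[-40,-30,0],[-40,-30,0],[-27,-42,5],[-27,-42,5]], "turn": [[0,0,0],[0,0,0],[0,0,0],[0,0,0],[0,0,0]]}}

```text
time: 1.35
eef_pos: [490.3, 148.8, 223.3]
tool_rot: [-0.71, -3.06, 0.0]
contact_force: [0.4, 0.7, 0.2]
grip_width: 70.1
gripper_force: 0.0
```

Emit:
{"name": "arm_command", "arguments": {"slide": [[-27,-42,5],[-27,-42,5],[-27,-42,5],[-27,-42,5],[-27,-42,5]], "turn": [[0,0,0],[0,0,0],[0,0,0],[0,0,0],[0,0,0]]}}

```text
time: 1.98
eef_pos: [518.9, -98.9, 198.3]
tool_rot: [-0.709, -3.06, -0.0]
contact_force: [0.5, 0.0, -1.0]
grip_width: 70.1
gripper_force: 0.0
```

```bash
python3 -c "
from h import *
o=monitor.get_obs();print(o['eef_pos'],o['tool_rot'],o['qpos'].round(2),o['time'])
plan([(473.3,-330.2,140),(473.3,-330.2,41)],step=52)"
```

```text
[518.90530039 -98.90683307 198.3469579 ] [-7.09345358e-01 -3.06021860e+00 -1.03662355e-04] [-0.22  0.28  0.34  1.96 -0.12  0.92  1.3 ] 1.975
(473.3, -330.2, 140) 5 x [-12.2, -45.6, 11.7]
(473.3, -330.2, 41) 2 x [-0.0, -0.0, 49.5]
```

Emit:
{"name": "arm_command", "arguments": {"slide": [[-12.2,-45.6,11.7],[-12.2,-45.6,11.7],[-12.2,-45.6,11.7],[-12.2,-45.6,11.7],[-12.2,-45.6,11.7]], "turn": [[0,0,0],[0,0,0],[0,0,0],[0,0,0],[0,0,0]]}}

```text
time: 2.6
eef_pos: [473.0, -330.2, 139.5]
tool_rot: [-0.709, -3.06, -0.0]
contact_force: [0.5, 0.3, 0.4]
grip_width: 70.0
gripper_force: 0.0
```

Emit:
{"name": "arm_command", "arguments": {"slide": [[0,0,0],[0,0,10],[0,0,0]], "turn": [[0,0,0],[0,0,0],[0,0,0]]}}

```text
time: 2.98
eef_pos: [473.7, -326.9, 129.2]
tool_rot: [-0.706, -3.06, -0.002]
contact_force: [-0.9, -0.4, 0.5]
grip_width: 70.0
gripper_force: 0.0
```

```bash
python3 -c "
from h import *
o=monitor.get_obs();print(o['eef_pos'],o['tool_rot'],o['qpos'].round(2),o['time'])
plan([(473.3,-330.2,41)],step=52)"
```

```text
[ 473.67470995 -326.88990795  129.15953571] [-7.05704659e-01 -3.05955170e+00 -2.16414502e-03] [ 0.2   0.46  0.38  1.91 -0.23  0.82  1.82] 2.975
(473.3, -330.2, 41) 2 x [-0.6, -1.6, 44.1]
```

Emit:
{"name": "arm_command", "arguments": {"slide": [[-1,-3.3,28],[0,0,30],[0,0,30],[0,0,0],[0,0,0]], "turn": [[0,0,0],[0,0,0],[0,0,0],[0,0,0],[0,0,0]]}}

```text
time: 3.6
eef_pos: [473.8, -332.2, 43.2]
tool_rot: [0.708, 3.06, -0.0]
contact_force: [-0.5, -0.1, -0.3]
grip_width: 69.5
gripper_force: 0.0
```

Emit:
{"name": "arm_command", "arguments": {"slide": [[0,0,0],[0,0,0],[0,0,0],[0,0,0]], "turn": [[0,0,0],[0,0,0],[0,0,0],[0,0,0]], "hand": 20, "grip_force": 30}}

```text
time: 4.1
eef_pos: [473.4, -332.0, 42.4]
tool_rot: [0.709, 3.06, 0.001]
contact_force: [0.3, -0.5, -2.2]
grip_width: 33.7
gripper_force: 27.0
```

```bash
python3 -c "
from h import *
p=monitor.get_obs()['eef_pos'];z=p[2]
plan([(p[0],p[1],150),(515,-160,160),(510.3,-29.4,105),(510.3,-29.4,z+5)],step=50)"
```

```text
(np.float64(473.3789581441441), np.float64(-331.9542193968951), 150) 3 x [-0.0, 0.0, -35.9]
(515, -160, 160) 4 x [9.6, 43.2, -2.5]
(510.3, -29.4, 105) 3 x [20.6, 38.4, 18.4]
(510.3, -29.4, np.float64(47.40629123823083)) 2 x [0.0, -0.0, 28.8]
```

Emit:
{"name": "arm_command", "arguments": {"slide": [[0,0,-30],[0,0,-38],[0,0,-38],[9.6,43,-2.5],[9.6,43,-2.5]], "turn": [[0,0,0],[0,0,0],[0,0,0],[0,0,0],[0,0,0]]}}

```text
time: 4.72
eef_pos: [493.4, -246.1, 153.4]
tool_rot: [0.712, 3.06, -0.0]
contact_force: [0.3, 1.1, -2.3]
grip_width: 33.7
gripper_force: 30.0
```

Emit:
{"name": "arm_command", "arguments": {"slide": [[9.6,43,-2.5],[9.6,43,-2.5],[20.6,38.4,16],[20.6,38.4,16],[20.6,38.4,16]], "turn": [[0,0,0],[0,0,0],[0,0,0],[0,0,0],[0,0,0]]}}

```text
time: 5.35
eef_pos: [508.8, -29.1, 109.5]
tool_rot: [-0.71, -3.06, 0.0]
contact_force: [1.5, -0.4, -2.4]
grip_width: 33.6
gripper_force: 30.0
```

Emit:
{"name": "arm_command", "arguments": {"slide": [[0,0,0],[0,0,0],[0,0,0],[0,0,0]], "turn": [[0,0,0],[0,0,0],[0,0,0],[0,0,0]]}}

```text
time: 5.85
eef_pos: [509.6, -31.6, 110.4]
tool_rot: [0.713, 3.059, -0.0]
contact_force: [0.2, -0.0, -3.2]
grip_width: 33.7
gripper_force: 30.0
```

```bash
python3 -c "
from h import *
print(monitor.get_obs()['grip_width'])
plan([(510.3,-29.4,47.5)],step=50)"
```

```text
33.658574697684266
(510.3, -29.4, 47.5) 2 x [0.2, 1.1, 31.5]
```

Emit:
{"name": "arm_command", "arguments": {"slide": [[0.3,2.3,25],[0,0,25],[0,0,11],[0,0,0],[0,0,0]], "turn": [[0,0,0],[0,0,0],[0,0,0],[0,0,0],[0,0,0]]}}

```text
time: 6.48
eef_pos: [510.8, -28.5, 49.9]
tool_rot: [0.71, 3.059, 0.001]
contact_force: [-0.1, -0.2, -3.3]
grip_width: 33.6
gripper_force: 30.0
```

Emit:
{"name": "arm_command", "arguments": {"slide": [[0,0,1],[0,0,1],[0,0,0]], "turn": [[0,0,0],[0,0,0],[0,0,0]]}}

```text
time: 6.85
eef_pos: [510.2, -28.2, 47.3]
tool_rot: [0.71, 3.06, 0.0]
contact_force: [-1.0, -0.7, -2.9]
grip_width: 33.4
gripper_force: 30.0
```

Emit:
{"name": "arm_command", "arguments": {"slide": [[0,0,0.8],[0,0,0]], "turn": [[0,0,0],[0,0,0]]}}

```text
time: 7.1
eef_pos: [510.2, -28.2, 46.4]
tool_rot: [0.71, 3.06, 0.0]
contact_force: [-0.5, 0.4, -1.5]
grip_width: 33.6
gripper_force: 30.0
```

Emit:
{"name": "arm_command", "arguments": {"slide": [[0,0,0],[0,0,0],[0,0,0],[0,0,-30],[0,0,-40]], "turn": [[0,0,0],[0,0,0],[0,0,0],[0,0,0],[0,0,0]], "hand": 50}}

```text
time: 7.72
eef_pos: [509.4, -28.3, 116.5]
tool_rot: [-0.709, -3.058, 0.001]
contact_force: [1.4, -0.6, -0.1]
grip_width: 50.2
gripper_force: 0.0
```

```bash
python3 -c "
from h import *
plan([(510.3,-29.4,150),(620.8,-338.7,140),(620.8,-338.7,42)],step=48)"
```

```text
(510.3, -29.4, 150) 1 x [-1.3, -0.6, -33.5]
(620.8, -338.7, 140) 7 x [-33.6, -32.7, 1.4]
(620.8, -338.7, 42) 3 x [-0.1, 0.0, 32.7]
```

Emit:
{"name": "arm_command", "arguments": {"slide": [[-1,-1,-33],[-33.6,-32.7,1.5],[-33.6,-32.7,1.5],[-33.6,-32.7,1.5],[-33.6,-32.7,1.5]], "turn": [[0,0,0],[0,0,0],[0,0,0],[0,0,0],[0,0,0]], "hand": 70}}

```text
time: 8.35
eef_pos: [574.1, -207.5, 143.4]
tool_rot: [0.709, 3.06, 0.0]
contact_force: [0.6, -0.7, 0.2]
grip_width: 70.0
gripper_force: 0.0
```

Emit:
{"name": "arm_command", "arguments": {"slide": [[-33.6,-32.7,1.5],[-33.6,-32.7,1.5],[-33.6,-32.7,1.5],[0,0,0],[0,0,0]], "turn": [[0,0,0],[0,0,0],[0,0,0],[0,0,0],[0,0,0]]}}

```text
time: 8.98
eef_pos: [620.7, -337.9, 138.3]
tool_rot: [-0.71, -3.059, -0.001]
contact_force: [-0.2, 0.8, -0.5]
grip_width: 70.2
gripper_force: 0.0
```

```bash
python3 -c "
from h import *
print(monitor.get_obs()['eef_pos'])
plan([(620.8,-338.7,42)],step=48)
p,d=optics.grab_frame('side');np.savez('side1.npz',p=p,d=d);cv2.imwrite('pics/side1.png',p[:,:,::-1])"
```

```text
[ 620.74621785 -337.85500871  138.33922792]
(620.8, -338.7, 42) 3 x [-0.2, -0.3, 32.1]
```

View pics/side1.png

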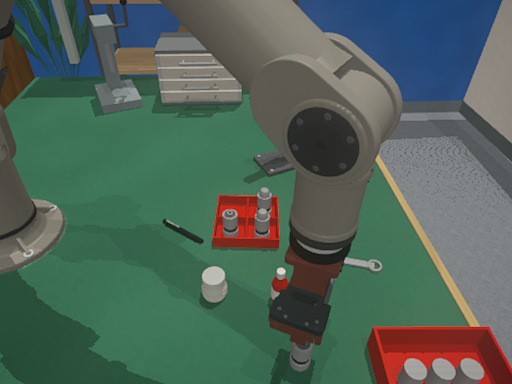

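The first coupling stands upright in the right-hand empty cell at (231,222), and the gripper is above the second coupling at (301,357).

Emit:
{"name": "arm_command", "arguments": {"slide": [[0,-0.8,32],[0,0,32],[0,0,32],[0,0,0],[0,0,0]], "turn": [[0,0,0],[0,0,0],[0,0,0],[0,0,0],[0,0,0]]}}

```text
time: 9.65
eef_pos: [621.5, -338.8, 44.3]
tool_rot: [0.708, 3.059, -0.0]
contact_force: [0.0, -0.4, 0.3]
grip_width: 70.4
gripper_force: 0.0
```

Emit:
{"name": "arm_command", "arguments": {"slide": [[0,0,0],[0,0,0],[0,0,0],[0,0,0]], "turn": [[0,0,0],[0,0,0],[0,0,0],[0,0,0]], "hand": 20, "grip_force": 30}}

```text
time: 10.15
eef_pos: [621.0, -339.1, 43.1]
tool_rot: [0.71, 3.06, 0.001]
contact_force: [0.1, -1.1, -2.2]
grip_width: 33.7
gripper_force: 22.3
```

```bash
python3 -c "
from h import *
p=monitor.get_obs()['eef_pos'];z=p[2];print(p)
plan([(p[0],p[1],195),(540,-100,195),(517,43.2,150),(517,43.2,110),(517,43.2,z+5)],step=50)"
```

```text
[ 620.96751758 -339.09667245   43.11733481]
(np.float64(620.9675175775329), np.float64(-339.0966724507926), 195) 4 x [-0.0, 0.0, -38.0]
(540, -100, 195) 6 x [29.7, 29.8, 0.0]
(517, 43.2, 150) 4 x [20.9, 29.6, 11.3]
(517, 43.2, 110) 1 x [0.0, -0.0, 40.0]
(517, 43.2, np.float64(48.11733481487876)) 2 x [0.0, -0.0, 30.9]
```

Emit:
{"name": "arm_command", "arguments": {"slide": [[0,0,-32],[0,0,-40],[0,0,-40],[0,0,-40],[29.7,29.8,0]], "turn": [[0,0,0],[0,0,0],[0,0,0],[0,0,0],[0,0,0]]}}

```text
time: 10.78
eef_pos: [608.1, -303.9, 198.5]
tool_rot: [0.716, 3.052, -0.006]
contact_force: [-0.4, 1.1, -2.3]
grip_width: 33.7
gripper_force: 29.9
```

Emit:
{"name": "arm_command", "arguments": {"slide": [[29.7,29.8,0],[29.7,29.8,0],[29.7,29.8,0],[29.7,29.8,0],[29.7,29.8,0]], "turn": [[0,0,0],[0,0,0],[0,0,0],[0,0,0],[0,0,0]]}}

```text
time: 11.4
eef_pos: [538.4, -99.1, 194.5]
tool_rot: [-0.71, -3.06, 0.0]
contact_force: [0.8, -0.2, -2.1]
grip_width: 33.5
gripper_force: 29.9
```

Emit:
{"name": "arm_command", "arguments": {"slide": [[20.9,29.6,11.3],[20.9,29.6,11.3],[20.9,29.6,11.3],[20.9,29.6,11.3],[0,0,40]], "turn": [[0,0,0],[0,0,0],[0,0,0],[0,0,0],[0,0,0]]}}

```text
time: 12.02
eef_pos: [517.6, 46.7, 110.4]
tool_rot: [0.701, 3.059, 0.005]
contact_force: [0.7, -0.2, -2.0]
grip_width: 33.1
gripper_force: 29.9
```

Emit:
{"name": "arm_command", "arguments": {"slide": [[0,0,0],[0,0,0],[0,0,0]], "turn": [[0,0,0],[0,0,0],[0,0,0]]}}

```text
time: 12.4
eef_pos: [517.5, 42.2, 111.0]
tool_rot: [0.711, 3.058, 0.001]
contact_force: [-0.2, -0.5, -2.9]
grip_width: 33.5
gripper_force: 29.9
```

```bash
python3 -c "
from h import *
plan([(517,43.2,48)],step=50)"
```

```text
(517, 43.2, 48) 2 x [0.5, 0.3, 31.5]
```

Emit:
{"name": "arm_command", "arguments": {"slide": [[0.9,0.7,25],[0,0,25],[0,0,10.5],[0,0,0],[0,0,0]], "turn": [[0,0,0],[0,0,0],[0,0,0],[0,0,0],[0,0,0]]}}

```text
time: 13.02
eef_pos: [516.7, 43.8, 50.1]
tool_rot: [0.71, 3.059, 0.001]
contact_force: [-0.2, 0.2, -2.2]
grip_width: 33.6
gripper_force: 29.9
```

Emit:
{"name": "arm_command", "arguments": {"slide": [[0,0,1],[0,0,1],[0,0,0]], "turn": [[0,0,0],[0,0,0],[0,0,0]]}}

```text
time: 13.4
eef_pos: [516.0, 43.8, 47.3]
tool_rot: [0.71, 3.06, 0.0]
contact_force: [-0.8, 0.7, -2.8]
grip_width: 33.5
gripper_force: 29.9
```

Emit:
{"name": "arm_command", "arguments": {"slide": [[0,0,0.4],[0,0,0]], "turn": [[0,0,0],[0,0,0]]}}

```text
time: 13.65
eef_pos: [516.1, 43.8, 47.0]
tool_rot: [0.71, 3.06, 0.0]
contact_force: [-1.3, -0.1, 0.6]
grip_width: 33.4
gripper_force: 29.9
```

Emit:
{"name": "arm_command", "arguments": {"slide": [[0,0,0],[0,0,0],[0,0,0],[0,0,-35],[0,0,-45]], "turn": [[0,0,0],[0,0,0],[0,0,0],[0,0,0],[0,0,0]], "hand": 50}}

```text
time: 14.28
eef_pos: [515.1, 43.6, 126.9]
tool_rot: [-0.709, -3.058, 0.002]
contact_force: [1.0, -0.0, 0.8]
grip_width: 49.9
gripper_force: 0.0
```

```bash
python3 -c "
from h import *
o=monitor.get_obs();print(o['eef_pos'],o['qpos'].round(2))
R=Ro.from_rotvec(o['tool_rot']).as_matrix()
z1=np.array([.529,.226,-.818]);z1/=np.linalg.norm(z1);z0=R[:,2]
w=np.cross(z0,z1);w*=np.arcsin(np.linalg.norm(w))/np.linalg.norm(w);print('turn tool',R.T@w,(R.T@w)/4)
plan([(510,50,250),(500,190,280)],step=50)
p,d=optics.grab_frame('top');np.savez('top2.npz',p=p,d=d)
s,_=optics.grab_frame('side');cv2.imwrite('pics/two.png',np.hstack([p[130:290,130:430],s[150:310,180:420]])[:,:,::-1])"
```

```text
[515.10013954  43.59130602 126.87932638] [-0.46  0.37  0.31  2.04 -0.16  0.76  1.06]
turn tool [-4.66121839e-01 -4.01882708e-01 -1.21972744e-19] [-1.16530460e-01 -1.00470677e-01 -3.04931861e-20]
(510, 50, 250) 3 x [2.5, 1.1, -41.0]
(500, 190, 280) 3 x [23.6, 40.4, -10.0]
```

View pics/two.png

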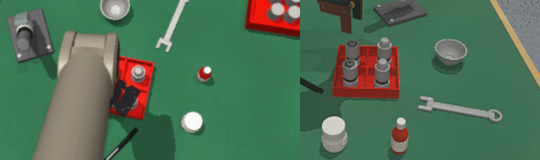

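Both couplings stand upright in their cells: in the side crop they are the dark-topped pair at (352,48) and (351,70), left of the capped ones. On to the driver.

Emit:
{"name": "arm_command", "arguments": {"slide": [[2.5,1,-41],[2.5,1,-41],[2.5,1,-41],[23.6,40.4,-10],[23.6,40.4,-10]], "turn": [[0,0,0],[0,0,0],[0,0,0],[0,0,0],[0,0,0]], "hand": 75}}

```text
time: 15.0
eef_pos: [503.6, 143.9, 270.0]
tool_rot: [0.712, 3.059, 0.001]
contact_force: [1.2, 0.5, 0.4]
grip_width: 75.0
gripper_force: 0.0
```

Emit:
{"name": "arm_command", "arguments": {"slide": [[23.6,40.4,-10],[0,0,0],[0,0,0],[0,0,0],[0,0,0]], "turn": [[0,0,0],[-0.1165,-0.1005,0],[-0.1165,-0.1005,0],[-0.1165,-0.1005,0],[-0.1165,-0.1005,0]]}}

```text
time: 15.62
eef_pos: [499.7, 190.0, 279.7]
tool_rot: [0.586, 2.531, 0.493]
contact_force: [0.4, -0.7, -0.7]
grip_width: 75.1
gripper_force: 0.0
```

Emit:
{"name": "arm_command", "arguments": {"slide": [[0,0,0],[0,0,0],[0,0,0]], "turn": [[0,0,0],[0,0,0],[0,0,0]]}}

```text
time: 16.0
eef_pos: [501.8, 190.5, 280.8]
tool_rot: [0.588, 2.534, 0.488]
contact_force: [-0.5, 0.1, 0.7]
grip_width: 75.0
gripper_force: 0.0
```

```bash
cat > fix.py <<'E'
from h import *
o=monitor.get_obs();print(o['eef_pos'],o['qpos'].round(2),o['grip_width'])
R=Ro.from_rotvec(o['tool_rot']).as_matrix();print('z',R[:,2].round(3),'y',R[:,1].round(3))
z1=np.array([.529,.226,-.818]);z1/=np.linalg.norm(z1)
print('turn err tool',(R.T@np.cross(R[:,2],z1)).round(4))
T=np.array([614.9,244,139.7])
plan([T-95*z1,T],step=45)
E
python3 fix.py
```

```text
[501.83067883 190.46768216 280.76215331] [-0.72 -0.08  0.19  2.29  0.27  0.33  0.36] 74.9574574401844
z [ 0.531  0.226 -0.816] y [0.313 0.843 0.437]
turn err tool [ 0.0016  0.0023 -0.    ]
[564.6460302  222.53044012 217.40840699] 3 x [-3.3, 6.3, 30.8]
[614.9 244.  139.7] 3 x [0.1, -0.1, 31.7]
```

Emit:
{"name": "arm_command", "arguments": {"slide": [[-3.3,6.3,30.8],[-3.3,6.3,30.8],[-3.3,6.3,30.8],[0,0,0],[0,0,0]], "turn": [[0,0,0],[0,0,0],[0,0,0],[0,0,0],[0,0,0]]}}

```text
time: 16.62
eef_pos: [561.8, 219.5, 219.3]
tool_rot: [0.59, 2.534, 0.483]
contact_force: [-0.6, -0.2, -0.9]
grip_width: 75.1
gripper_force: 0.0
```

```bash
python3 fix.py; python3 - <<'E'
from h import *
a,_=optics.grab_frame('top');b,_=optics.grab_frame('side')
cv2.imwrite('pics/pre.png',np.hstack([cv2.resize(x,None,fx=3,fy=3,interpolation=2) for x in(a[110:240,90:220],b[60:190,200:330])])[:,:,::-1])
E
```

```text
[561.76392286 219.47710156 219.27472571] [-0.51  0.15 -0.    2.22  0.39  0.17  0.24] 75.06280367603603
z [ 0.532  0.223 -0.817] y [0.314 0.844 0.435]
turn err tool [-0.0015  0.0041 -0.    ]
[564.6460302  222.53044012 217.40840699] 1 x [-0.1, 2.7, 3.7]
[614.9 244.  139.7] 3 x [0.1, 0.0, 31.7]
```

View pics/pre.png

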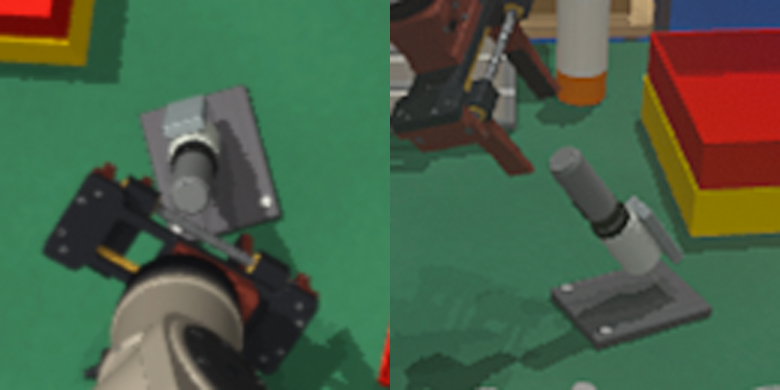

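The fingers are short of the tail at (190,192) in the top crop, but joint 6 is at its range limit. I'll grip from a steeper angle instead, closing across the lean plane, which gives a skewed but flat pad grip.

Emit:
{"name": "arm_command", "arguments": {"slide": [[0,0,-35],[0,0,-40],[0,0,0]], "turn": [[0,0,0],[0,0,0],[0,0,0]]}}

```text
time: 17.1
eef_pos: [521.2, 204.1, 284.0]
tool_rot: [0.586, 2.529, 0.49]
contact_force: [0.5, -0.5, -0.7]
grip_width: 75.0
gripper_force: 0.0
```

```bash
cat > fix.py <<'E'
from h import *
import sys
tilt=float(sys.argv[1]);o=monitor.get_obs();print(o['eef_pos'].round(1),o['qpos'].round(2),o['grip_width'])
R=Ro.from_rotvec(o['tool_rot']).as_matrix()
h=np.array([.92,.393,0]);h/=np.linalg.norm(h);z=np.sin(tilt)*h+[0,0,-np.cos(tilt)];y=np.array([-h[1],h[0],0])
R1=np.stack([np.cross(y,z),y,z],1)
e=Ro.from_matrix(R.T@R1).as_rotvec();n=int(np.ceil(np.linalg.norm(e)/.175));print('turn',e.round(4),n,"x",(e/n).round(4))
G=np.array([610.7,242.2,146.2]);T=G+8*z
plan([T-90*z,T],step=45,R=R1)
E
python3 fix.py .25
```

```text
[521.2 204.1 284. ] [-0.42 -0.02 -0.1   2.23  0.22  0.32  0.4 ] 75.01226707628118
turn [ 0.1575  0.3485 -0.8484] 6 x [ 0.0263  0.0581 -0.1414]
[592.04376321 234.23054233 225.65081858] 3 x [-20.1, -0.0, 25.2]
[612.52012066 242.97750807 138.44870063] 3 x [-0.0, -0.0, 30.0]
```

Emit:
{"name": "arm_command", "arguments": {"slide": [[0,0,0],[0,0,0],[0,0,0],[0,0,0],[0,0,0]], "turn": [[0.0263,0.0581,-0.1414],[0.0263,0.0581,-0.1414],[0.0263,0.0581,-0.1414],[0.0263,0.0581,-0.1414],[0.0263,0.0581,-0.1414]]}}

```text
time: 17.73
eef_pos: [521.4, 203.4, 279.7]
tool_rot: [-0.367, 2.826, 0.148]
contact_force: [0.8, -0.5, -0.3]
grip_width: 75.0
gripper_force: 0.0
```

Emit:
{"name": "arm_command", "arguments": {"slide": [[0,0,0],[0,0,0],[0,0,0]], "turn": [[0.0263,0.0581,-0.1414],[0,0,0],[0,0,0]]}}

```text
time: 18.1
eef_pos: [521.0, 203.3, 279.5]
tool_rot: [-0.562, 2.843, 0.075]
contact_force: [0.3, -0.0, -0.2]
grip_width: 75.1
gripper_force: 0.0
```

```bash
python3 fix.py .25
```

```text
[521.  203.3 279.5] [-0.42  0.12 -0.09  1.96  0.05  0.82  1.43] 75.09973836093242
turn [ 0.0002 -0.0022 -0.0138] 1 x [ 0.0002 -0.0022 -0.0138]
[592.04376321 234.23054233 225.65081858] 3 x [-20.6, 0.2, 23.8]
[612.52012066 242.97750807 138.44870063] 3 x [-0.0, -0.0, 30.0]
```

Emit:
{"name": "arm_command", "arguments": {"slide": [[-20.6,0.2,23.8],[-20.6,0.2,23.8],[-20.6,0.2,23.8],[0,0,0],[0,0,0]], "turn": [[0,0,-0.0138],[0,0,0],[0,0,0],[0,0,0],[0,0,0]]}}

```text
time: 18.73
eef_pos: [591.7, 233.7, 226.3]
tool_rot: [-0.583, 2.839, 0.072]
contact_force: [0.3, -0.4, 0.6]
grip_width: 75.0
gripper_force: 0.0
```

```bash
python3 fix.py .25
```

```text
[591.7 233.7 226.3] [-0.42  0.3  -0.08  1.86  0.07  0.74  1.44] 74.97481339172036
turn [-0.0002 -0.0024  0.0013] 1 x [-0.0002 -0.0024  0.0013]
[592.04376321 234.23054233 225.65081858] 1 x [-0.3, 0.3, 0.8]
[612.52012066 242.97750807 138.44870063] 3 x [-0.0, -0.0, 30.0]
```

Emit:
{"name": "arm_command", "arguments": {"slide": [[-0.3,0.4,31],[0,0,30],[0,0,30],[0,0,0],[0,0,0]], "turn": [[0,0,0],[0,0,0],[0,0,0],[0,0,0],[0,0,0]]}}

```text
time: 19.35
eef_pos: [613.2, 243.5, 139.8]
tool_rot: [-0.583, 2.837, 0.073]
contact_force: [0.3, 0.5, 0.7]
grip_width: 74.7
gripper_force: 0.0
```

```bash
python3 fix.py .25; python3 - <<'E'
from h import *
a,_=optics.grab_frame('top');b,_=optics.grab_frame('side')
cv2.imwrite('pics/pre2.png',np.hstack([cv2.resize(x,None,fx=3,fy=3,interpolation=2) for x in(a[110:240,90:220],b[60:190,200:330])])[:,:,::-1])
E
```

```text
[613.2 243.5 139.8] [-0.43  0.44 -0.07  1.88  0.09  0.57  1.42] 74.70206543434671
turn [ 0.     -0.0003  0.0019] 1 x [ 0.     -0.0003  0.0019]
[592.04376321 234.23054233 225.65081858] 2 x [0.6, -0.1, -44.5]
[612.52012066 242.97750807 138.44870063] 3 x [-0.0, -0.0, 30.0]
```

View pics/pre2.png

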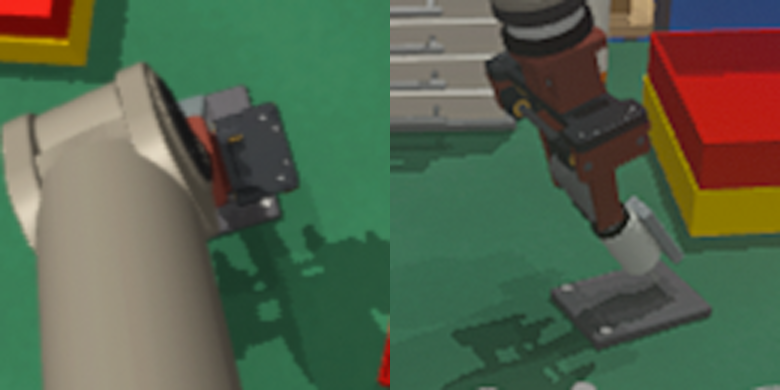

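The side crop shows the fingers straddling the grey grip just above the flange, at about (605,215). Closing now.

Emit:
{"name": "arm_command", "arguments": {"slide": [[0,0,0],[0,0,0],[0,0,0],[0,0,0],[0,0,0]], "turn": [[0,0,0],[0,0,0],[0,0,0],[0,0,0],[0,0,0]], "hand": 20, "grip_force": 55}}

```text
time: 20.08
eef_pos: [613.0, 243.3, 137.9]
tool_rot: [-0.584, 2.839, 0.072]
contact_force: [0.6, -0.3, -2.0]
grip_width: 31.4
gripper_force: 54.9
```

Emit:
{"name": "arm_command", "arguments": {"slide": [[3.6,0,-9.3],[3.6,0,-9.3],[5.3,0,-14],[7,0,-18.7]], "turn": [[0,0,0],[0,0,0],[0,0,0],[0,0,0]]}}

```text
time: 20.58
eef_pos: [582.7, 230.6, 183.4]
tool_rot: [-0.585, 2.84, 0.071]
contact_force: [-0.1, -0.4, -2.7]
grip_width: 31.3
gripper_force: 54.9
```

Emit:
{"name": "arm_command", "arguments": {"slide": [[7,0,-18.7],[8.8,0,-23.3],[8.8,0,-23.3],[0,0,-20],[0,0,-20]], "turn": [[0,0,0],[0,0,0],[0,0,0],[0,0,0],[0,0,0]]}}

```text
time: 21.2
eef_pos: [537.2, 211.0, 280.2]
tool_rot: [-0.584, 2.839, 0.072]
contact_force: [-0.1, -0.1, -3.4]
grip_width: 31.3
gripper_force: 54.9
```

```bash
python3 - <<'E'
from h import *
o=monitor.get_obs();print(o['eef_pos'].round(1),o['qpos'].round(2),o['grip_width'],o['contact_force'])
for n in("top","side"):
    p,d=optics.grab_frame(n); np.savez(n+"3.npz",p=p,d=d)
    if n=="side": cv2.imwrite('pics/out.png',p[:,:,::-1])
E
```

```text
[537.2 211.  280.2] [-0.41  0.15 -0.09  1.92  0.05  0.82  1.45] 31.295137970370096 [-0.07903083 -0.12518138 -3.37884097]
```

View pics/out.png

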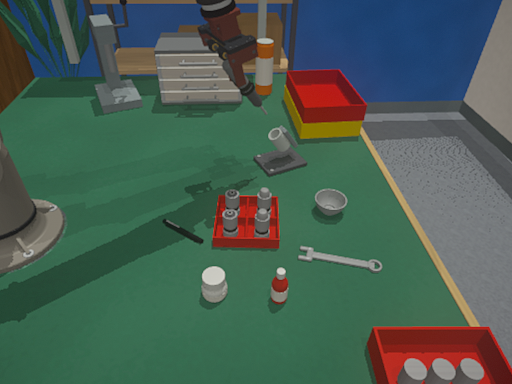

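The driver is clear of the holder, with its nose at (255,98), and both couplings still stand in their cells. I'll turn it upright and measure it.

Emit:
{"name": "arm_command", "arguments": {"slide": [[0,0,0],[0,0,0],[0,0,0],[0,0,0],[0,0,0]], "turn": [[0,0.153,0],[0,0.153,0],[0,0.153,0],[0,0.153,0],[0,0,0]]}}

```text
time: 21.92
eef_pos: [538.9, 212.0, 275.8]
tool_rot: [0.561, -2.722, 0.105]
contact_force: [0.7, -0.6, -2.4]
grip_width: 31.5
gripper_force: 54.9
```

Emit:
{"name": "arm_command", "arguments": {"slide": [[0,0,0],[0,0,0],[0,0,0]], "turn": [[0,0,0],[0,0,0],[0,0,0]]}}

```text
time: 22.3
eef_pos: [538.1, 211.3, 280.0]
tool_rot: [0.561, -2.728, 0.104]
contact_force: [-0.6, -0.8, -3.3]
grip_width: 31.2
gripper_force: 54.9
```

```bash
cat > drv.py <<'E'
from h import *
from scipy.optimize import least_squares
o=monitor.get_obs();R=Ro.from_rotvec(o['tool_rot']).as_matrix();print(o['eef_pos'].round(1),o['qpos'].round(2),R[:,2].round(3))
d=R@[.355,0,-.935];G=o['eef_pos']-8*R[:,2];tip=G-145*d;print('pred d',d.round(3),'tip',tip.round(1))
p,dd=optics.grab_frame('side');W=cloud('side',dd);np.savez('s4.npz',p=p,d=dd)
s=(W-tip)@d;r=np.linalg.norm(np.cross(W-tip,d),axis=-1)
nose=(s>48)&(s<92)&(r<28);bit=(s>-15)&(s<60)&(r<25)
print('n',nose.sum(),'min s',np.sort(s[bit])[:5].round(1))
for a in range(-10,130,10):
    w=W[(s>a)&(s<=a+10)&(r<30)]
    if len(w): print(a,len(w),w.mean(0).round(1),np.ptp(w@R[:,0]).round(1))
plan([(0,0,0)+o['eef_pos']+np.array([516,44,112])-tip],step=45)
E
python3 drv.py
```

```text
[538.1 211.3 280. ] [-0.43  0.49 -0.06  1.47  0.    1.54  1.49] [-0.325 -0.14  -0.935]
pred d [-0.001  0.     1.   ] tip [540.8 212.4 142.5]
n 163 min s [-1.1 -0.6  1.4  2.6  4.6]
-10 2 [540.  208.8 141.6] 1.6
0 7 [540.  209.6 148. ] 4.6
10 6 [540.7 209.1 157.7] 3.5
20 7 [540.1 208.1 167.5] 5.0
30 8 [540.6 205.3 178.4] 10.3
40 27 [540.2 202.1 188. ] 20.3
50 37 [539.8 201.8 197.2] 24.9
60 40 [539.8 201.3 207.7] 22.7
70 43 [539.4 201.5 217.8] 22.3
80 36 [539.5 201.4 227.3] 25.3
90 56 [539.5 198.3 239.3] 33.7
100 48 [539.4 199.3 247.3] 27.0
110 54 [539.9 199.  257.5] 29.4
120 37 [536.2 198.2 266.6] 29.8
[513.24143605  42.90429608 249.53634432] 4 x [18.2, -36.2, 15.0]
```

Emit:
{"name": "arm_command", "arguments": {"slide": [[18,-36,12],[18,-36,12],[18,-36,14],[12,-24,12],[7,-13,9]], "turn": [[0,0,0],[0,0,0],[0,0,0],[0,0,0],[0,0,0]]}}

```text
time: 22.98
eef_pos: [513.4, 41.4, 250.2]
tool_rot: [0.558, -2.728, 0.104]
contact_force: [-0.4, -0.3, -2.4]
grip_width: 31.4
gripper_force: 54.9
```

Emit:
{"name": "arm_command", "arguments": {"slide": [[0,0,0],[0,0,0],[0,0,0],[0,0,0],[0,0,0]], "turn": [[0,0,0],[0,0,0],[0,0,0],[0,0,0],[0,0,0]]}}

```text
time: 23.6
eef_pos: [513.8, 43.4, 250.0]
tool_rot: [0.562, -2.726, 0.104]
contact_force: [-0.5, 0.7, -2.9]
grip_width: 31.4
gripper_force: 54.9
```

```bash
python3 drv.py; python3 - <<'E'
from h import *
z=np.load('s4.npz');p=z['p'];W=cloud('side',z['d'])
for c in((516,44),(510,-29)):
    q=W[(np.hypot(W[...,0]-c[0],W[...,1]-c[1])<28)&(W[...,2]>61)&(W[...,2]<76)]
    print(c,len(q),cv2.minEnclosingCircle(q[:,:2].astype(np.float32)),np.percentile(q[:,2],[50,98]))
cv2.imwrite('pics/fin.png',cv2.resize(p[100:260,160:340],None,fx=3,fy=3,interpolation=2)[:,:,::-1])
E
```

```text
[513.8  43.4 250. ] [-0.24  0.4  -0.01  1.68  0.06  1.42  1.71] [-0.327 -0.141 -0.934]
pred d [0.001 0.001 1.   ] tip [516.2  44.4 112.4]
n 189 min s [-1.6 -0.5 -0.4  1.6  2.4]
-10 3 [515.8  41.8 111.6] 4.7
0 11 [516.2  42.6 117.8] 6.2
10 10 [516.  42. 128.] 6.4
20 8 [515.6  41.5 137.8] 7.9
30 5 [515.7  35.8 149.2] 8.6
40 35 [516.2  34.5 158.5] 22.2
50 45 [515.5  34.2 168.1] 22.7
60 40 [516.6  34.  177.5] 23.5
70 51 [515.6  34.1 187.4] 24.8
80 41 [515.5  33.5 196.8] 25.5
90 72 [515.2  31.2 209.6] 35.1
100 65 [514.9  32.1 217.4] 32.1
110 63 [516.4  32.5 227.3] 30.6
120 34 [511.5  29.5 236.7] 21.9
[513.52438266  43.0082536  249.54251709] 1 x [0.1, -0.2, 0.5]
(516, 44) 117 ((515.3941040039062, 41.15335464477539), 17.031333923339844) [66.67004297 70.83491516]
(510, -29) 139 ((508.5034484863281, -28.63675308227539), 17.569374084472656) [66.36781119 70.9377981 ]
```

View pics/fin.png

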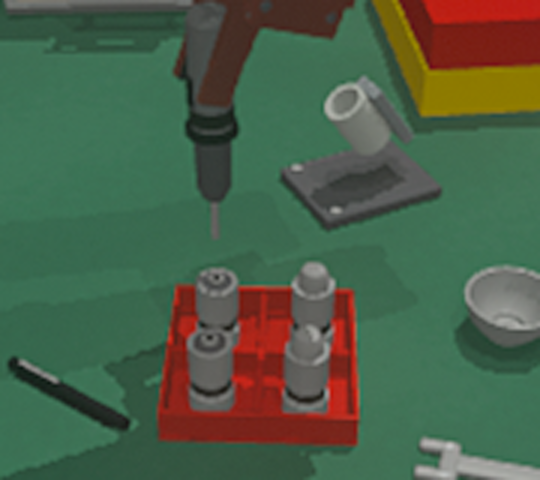

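The bit tip at (215,237) hangs vertically above the screw at (217,280), about 41 mm up and within 3 mm sideways. Both couplings are upright in their cells. I'm handing the job in.

```bash
python3 -c "
from rig import monitor,finish_job
import numpy as np
print(np.abs(monitor.get_obs()['joint_vel']).max()); print(finish_job())"
```

```text
0.00566158033136446
the job is handed in; nothing more can be done
None
```

Job handed in at about 24 s of the 62 s: both couplings stand upright and released in the two empty cells, and the gripper holds the screwdriver still, bit straight down, about 4 cm above one screw. No verdict was returned.

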